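Clear the mug off the tea chest and tip its lid open

TASK

The mug is standing on the lid of the wooden tea chest: lift it off and set it down upright in the middle of the cork coaster, without dropping it. Then get under the lip of the chest's lid and swing the lid up and back, past upright, so that it stays open by itself. Leave everything else on the table where it is.

Things in the scene. Friction and masses are not known exactly. Their poses are not given: they have to be found in the camera images.
- chest: Tea chest of plain wood, fixed to the table: an open box 150 (x) x 220 (y) x 85 mm high with 8 mm walls, closed by a hinged lid. Origin at the centre of its underside; its -x side is the front (facing roughly to the robot's right), the hinge is along the far (+x) upper edge. Inside are packets of tea, lower than 60 mm.
- lid (a joint): Lid hinge: 0 shut, grows as the front edge rises, 1.57 upright, stop at 1.85 rad. The lid is a plain board 170 (hinge to front edge) x 230 x 12 mm, about 0.35 kg, no handle. Shut, its underside is 85 mm and its top 97 mm above the table; its front edge stands 20 mm proud of the chest's front wall: the lip to get under. Let go short of upright, it falls shut.
- lip (a point): Middle of the lower front edge of the lid; it moves with the lid. Its x axis points from the lip to the hinge, y along the lip, z out of the lid's upper face.
- hinge (a point): Middle of the hinge axis, fixed on the chest: 75 mm behind its centre, 85 mm up. The axis runs along y.
- mug: White ceramic mug, 66 mm across the rim and 95 mm high, about 0.28 kg, standing on the chest's lid. Origin at the centre of its underside, z up; its handle sticks out towards its own +y by about 30 mm.
- coaster: Round cork coaster, 110 mm across and 8 mm thick, fixed on the table left or right of the chest. Origin at the centre of its underside.
- teapot: White teapot, to be left alone: 185 mm long over spout (-x) and handle (+x), 105 mm across, 163 mm high. Origin at the centre of its underside.
- remote: Black remote control, 45 (x) x 170 (y) x 18 mm, lying on the table to the right of the chest, near the robot, to be left alone. Origin at the centre of its underside.
- specs_case: Grey spectacles case, 160 (x) x 62 x 42 mm, to be left alone. Origin at the centre of its underside.
- jug: White milk jug, 60 mm across and 80 mm high with a handle at +y, to be left alone. Origin at the centre of its underside.
- biscuit_tin: Round metal biscuit tin, 110 mm across and 100 mm high, to be left alone. Origin at the centre of its underside.
- sugar_bowl: White sugar bowl, 100 mm across and 55 mm high, to be left alone. Origin at the centre of its underside.
Not all that is in view belongs to the job. Of the things that look like the coaster, the largest one is meant.

How it is judged:
On the way, in this order (a step that is already met when the one before it is completed fails the run):
1. the mug stands upright and released on the coaster, while the lid is still shut (horizontal distance between mug and coaster below 0.03 m and z of mug in the frame of coaster below 0.014 m and angle between mug's own z axis and vertical below 0.1 rad and contact force between the fingers and mug below 0.1 N and value of joint lid below 0.1 rad), for 0.2 s.
2. the lid is swung open past upright (value of joint lid above 1.57 rad), for 0.2 s.
At the end, for the whole second after the job is handed in: The mug stands at rest and upright (within 0.1 rad) on the coaster, its centre within 30 mm of the coaster's, and the lid stays open by itself beyond 1.57 rad; both are released (horizontal distance between mug and coaster below 0.03 m and z of mug in the frame of coaster below 0.014 m and angle between mug's own z axis and vertical below 0.1 rad and contact force between the fingers and mug below 0.1 N and value of joint lid above 1.57 rad and linear speed of mug below 0.02 m/s and velocity of joint lid below 0.1 rad/s); the robot touches nothing.
It fails at once if the mug is tipped by more than 0.5 rad (angle between mug's own z axis and vertical above 0.5 rad).
It fails at once if the mug is let go more than 20 mm above the coaster (horizontal distance between mug and coaster below 0.08 m and z of mug in the frame of coaster above 0.028 m and contact force between the fingers and mug below 0.05 N).
It fails at once if something else loose on the table is moved by more than 30 mm (distance of any of teapot, remote, specs_case, jug, biscuit_tin, sugar_bowl from where it was at the start of the episode above 0.03 m).
It also fails if it takes over 58 s, if anything falls off the work surface, if the arm or the gripper's body presses on something with over 40 N, if the wrist force passes 120 N, or if a joint passes its speed limit or range.

ROBOT

A 6-joint arm with a two-finger parallel gripper is mounted at the origin on the work surface. World frame = base frame: x ahead of the robot, y to its left, z up, the work surface at z = 0. Lengths are in m, angles in rad, forces in N, time in s.
With the tool pointing down it reaches from about 0.325 to 0.775 m from the base axis. Payload 9.3 kg.
Tool frame: the origin (TCP) lies on the centre line of the jaws, within the pads' length; the fingertips stand 19 mm ahead of it and the grasp point (between the pads) is the TCP (env.tcp_to_tips is the distance from the TCP to the fingertips, in m); z points along the fingers, y is the line along which they close (so a half turn about z gives the same grasp; the last joint's range is limited). The gripper opens to 85 mm and grips with 20 to 120 N. Pads are 22 mm wide; open, the fingers measure 114 mm over their backs; the gripper's body (76 mm by 85 mm) begins 54 mm behind the grasp point. The pads swing forward as they close: fully open they stand 13 mm farther back than shut.
Start: joints at [-1.313, 0.259, 0.021, 1.334, 0, 1.418], TCP at [0.22, -0.504, 0.25] pointing down, gripper open.
Joint ranges: [-3.04, 3.04], [-0.91, 1.82], [-1.04, 1.36], [-1.92, 1.95], [-1.52, 1.45], [-3.14, 3.14]. Speed limits (rad/s): [2.22, 2.22, 2.79, 3.14, 3.14, 3.14].

INTERFACE

Orientations are given as a rotation vector (axis times angle).
In Python, from plant import env gives the robot as it stands. The module is installed in compiled form; this text tells all that it offers.
- The arm moves only by the tool send_rows, never from a script. Its arguments are lists of equal length, an entry for each row: "xyz": the shift along the tool's x, y, z each as a share of 6 cm, from -1 to 1, a list of three; "angular": the turn, a rotation vector about the tool's x, y, z each as a share of 0.12 rad, from -1 to 1, a list of three; "gripper": the opening, from 0 (shut) to 1 (fully open). A call has 1 to 8 rows; each row shifts and turns the commanded pose from where the row before left it, along the tool's axes as they then stand; what a row does not reach is not made up. A row lasts 1/8 s, in which the tool goes at most 62.5 mm and 10.7 degrees, less where a joint would pass 70% of its speed; a pose out of reach is approached as far as the arm can. A call with a number of a shift or a turn outside -1 to 1 is refused whole. A call with a gripper value outside its range is refused whole. The fingers move at their own pace and stop on an object; "grip_force" is the grip in N (left out, the last holds). Time passes only in rows, so rows that do not move let the fingers close. It gives the time, the measured TCP pose, the force, the opening and the grip force at its end, in the units of the state.
- env.state(): the state, without advancing time (a new reading comes with each control period).
- env.read_camera(name): name is "scene" or "side" or "wrist"; returns the picture (400x640x3 uint8, blue, green, red); there is no depth.
- env.camera_info(name): a dict with "fx", "fy", "cx", "cy" (pixels), "T" (4x4, takes a point from camera to world coordinates); the wrist camera has in their place "tool_from_camera" (4x4, takes a point from camera to tool coordinates, whose origin is the TCP and whose axes are the flange's). Camera axes: x right, y up, looking along -z (the intrinsics and any distortion apply to the point x, -y, -z); pixel columns grow to the right and rows downward; lengths in m; the calibration is good to about 2 mm. A picture is of the moment at which its call begins: read the wrist's pose just before it. camera_info takes no time and is no camera call.
- env.hand_in(): hands the job in; it is judged then, once.
The state is a dict: "time": time; "joint_positions": joint angles; "qd": joint speeds; "effort": joint torques, N m; "tool_pos": TCP position; "orientation": TCP orientation; "ft_force": force on the tool from outside, world axes, zero at the start; "moment": the same for the moment, N m; "finger_gap": finger opening in m; "grasp_force": force on a finger pad.
Only numpy, scipy, OpenCV 4.12 (cv2) and the standard library are available. Lean on these libraries where they do the work, as an engineer would, in place of code of your own. Each camera call takes 0.05 s, during which the arm holds its last target. There are 200 camera calls.

## Working session

There is one attempt and no reset: what is moved stays moved. The work goes in short steps, Python scripts to look and compute and a tool call to move; the robot and the scene stay as the last step left them, time stands still between calls to the robot, and variables do not carry over. Pictures are saved under pics/ and viewed, at most 10 in all, crops included, and the job is handed in when it is done.

Besides the shell and the picture viewer there is one more tool, called by a JSON object that holds its "name" and its "arguments". send_rows: Moves the arm, as the interface text tells. Its arguments: {"type":"object","properties":{"xyz":{"type":"array"},"angular":{"type":"array"},"gripper":{"type":"array"},"grip_force":{"type":"number"}},"required":["xyz","angular","gripper"]}

```bash
mkdir -p pics
python3 - <<'E'
from plant import env
import cv2
for n in ["scene","side"]:
    cv2.imwrite(f"pics/{n}0.png",env.read_camera(n)); i=env.camera_info(n); print(n,{k:(v.round(4).tolist() if hasattr(v,'round') and k=='T' else v) for k,v in i.items()})
print(env.camera_info("wrist")); print(env.state())
E
```

```text
scene {'fx': 407.5501009259513, 'fy': 407.5501009259513, 'cx': 317.7259462278526, 'cy': 203.89070408728057, 'T': [[-0.2198, -0.7363, 0.64, 1.285], [0.9755, -0.1575, 0.1538, 0.1955], [-0.0124, 0.6581, 0.7529, 0.9169], [0.0, 0.0, 0.0, 1.0]]}
side {'fx': 484.52169616566937, 'fy': 484.52169616566937, 'cx': 325.043211283489, 'cy': 192.29538985474412, 'T': [[0.879, 0.2705, -0.3926, -0.1302], [-0.4764, 0.4647, -0.7464, -1.2356], [-0.0194, 0.8432, 0.5373, 0.9798], [0.0, 0.0, 0.0, 1.0]]}
{'fx': 285.2783335537598, 'fy': 285.2783335537598, 'cx': 316.89165445412294, 'cy': 200.60650172028951, 'tool_from_camera': array([[-9.14350505e-04,  9.60776078e-01,  2.77323805e-01,
         7.01557826e-02],
       [ 9.99999420e-01,  7.20615292e-04,  8.00508420e-04,
        -1.12691035e-03],
       [ 5.69265565e-04,  2.77324376e-01, -9.60776179e-01,
        -1.23534556e-01],
       [ 0.00000000e+00,  0.00000000e+00,  0.00000000e+00,
         1.00000000e+00]])}
{'time': 0.1, 'joint_positions': array([-1.31261582e+00,  2.59124322e-01,  2.08134295e-02,  1.33370272e+00,
        2.40725201e-06,  1.41819462e+00]), 'qd': array([ 0.00054861,  0.00036536,  0.00173453,  0.00010183,  0.00145427,
       -0.00138924]), 'effort': array([ 6.05607434e-03, -5.56692910e+01,  3.45068085e+01,  1.16833401e-02,
       -9.11507823e-05, -2.09356692e-06]), 'tool_pos': array([ 0.21956264, -0.50401033,  0.24972336]), 'orientation': array([-3.07437027e+00, -6.40480067e-01,  9.70786953e-05]), 'ft_force': array([0.14723085, 0.14709297, 0.25867384]), 'moment': array([-0.02303796,  0.02395149,  0.04502394]), 'grasp_force': 0.0, 'finger_gap': 0.08534060175119661}
```

View pics/scene0.png

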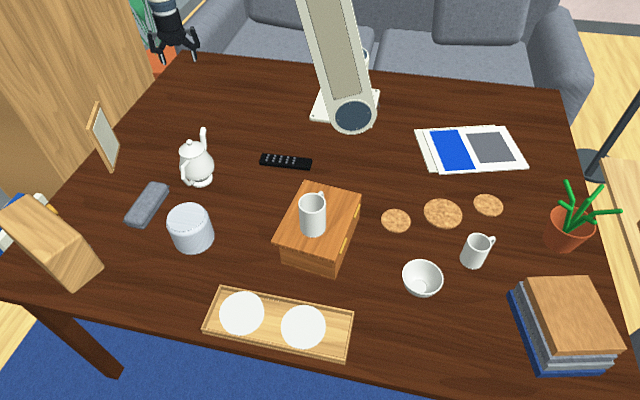

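View pics/side0.png

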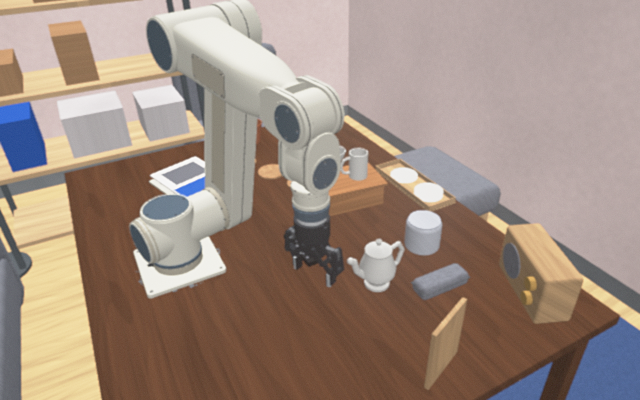

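The scene view shows three cork discs: (396,220), (443,213) and (488,205). The middle one looks largest. There are two mug-like things: the mug on the lid at (312,215), and the jug at (477,250) standing on the table. The hinge plates are on the right side of the chest at about (348,230), so the lip is on the left, facing world -y. I'll check both choices in one close crop.

```bash
cat > h.py <<'E'
from plant import env
import numpy as np, cv2
def ray(n,px,z):
    i=env.camera_info(n);T=i["T"];u,v=px
    d=T[:3,:3]@np.array([(u-i["cx"])/i["fx"],-(v-i["cy"])/i["fy"],-1]);o=T[:3,3]
    return o+d*(z-o[2])/d[2]
def proj(n,p):
    i=env.camera_info(n);T=i["T"];c=T[:3,:3].T@(np.asarray(p)-T[:3,3])
    return np.array([i["cx"]+i["fx"]*c[0]/-c[2],i["cy"]-i["fy"]*c[1]/-c[2]])
E
python3 - <<'E'
from h import *
im=cv2.imread("pics/scene0.png")
hsv=cv2.cvtColor(im,cv2.COLOR_BGR2HSV)
print([hsv[y,x].tolist() for x,y in [(443,213),(396,220),(420,200),(460,235)]])
m=cv2.inRange(hsv,(5,60,140),(25,255,255))
m[:, :372]=0;m[:, 510:]=0;m[:190]=0;m[240:]=0
for c in cv2.findContours(m,cv2.RETR_EXTERNAL,cv2.CHAIN_APPROX_NONE)[0]:
    if cv2.contourArea(c)<100: continue
    P=np.array([ray("scene",p[0]+0.0,0.008)[:2] for p in c],dtype=np.float32)
    print(c.mean((0,1)),cv2.minEnclosingCircle(P),P.min(0),P.max(0))
cv2.imwrite("pics/crop1.png",cv2.resize(im[170:285,265:465],None,fx=4,fy=4,interpolation=cv2.INTER_CUBIC))
E
```

```text
[[16, 135, 183], [16, 132, 226], [11, 158, 102], [11, 161, 95]]
[395.48648649 220.14864865] ((0.5258456468582153, 0.23935966193675995), 0.04442376270890236) [0.48207927 0.19826798] [0.56882435 0.28183046]
[442.72164948 212.93814433] ((0.4699169099330902, 0.370487779378891), 0.057411979883909225) [0.4132526 0.3168585] [0.52532315 0.42514482]
[487.84931507 204.64383562] ((0.4101898968219757, 0.5002121329307556), 0.04430297017097473) [0.36620155 0.4569727 ] [0.45258167 0.54203635]
```

View pics/crop1.png

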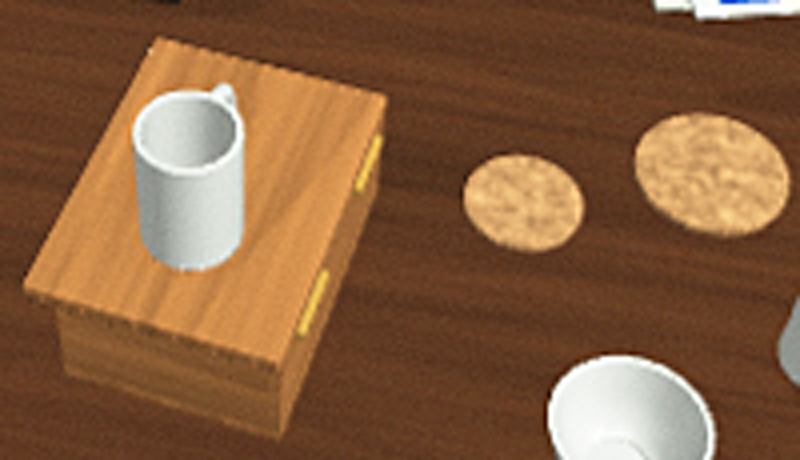

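The crop shows the mug on the lid with its rim centred at crop (188,131) and its handle towards the robot. The front edge of the lid is on the left and the hinge plates are on the right. The middle disc is about 112 mm across against 88 mm for the other two, so it is the coaster, at (0.470, 0.371).

Run:
```python
from h import *
im=cv2.imread("pics/scene0.png")
f=lambda x,y:((x+.5)/4+265-.5,(y+.5)/4+170-.5)
C=np.array([ray("scene",f(*p),.097) for p in [(157,38),(386,97),(278,365),(25,285)]])[:,:2]
print(C, np.linalg.norm(np.diff(C,axis=0,append=C[:1]),axis=1), C.mean(0))
for e in (C[1]-C[0],C[2]-C[3]): print("x dir",np.degrees(np.arctan2(e[1],e[0])))
for e in (C[0]-C[3],C[1]-C[2]): print("y dir",np.degrees(np.arctan2(e[1],e[0])))
# mug rim
E=[ray("scene",f(*p),.192)[:2] for p in [(133,131),(244,131),(188,90),(188,173)]]
print("rim",np.array(E),np.mean(E,axis=0)); print("handle",ray("scene",f(228,90),.17)[:2],ray("scene",f(191,269),.097)[:2])
s=env.state();print(s["time"])
```

```text
[[ 0.50564548 -0.03062229]
 [ 0.52793985  0.13577126]
 [ 0.75560399  0.10579986]
 [ 0.73122803 -0.05881536]] [0.16788048 0.22962849 0.16641021 0.2273375 ] [0.63010434 0.03803337]
x dir 82.36863038867034
x dir 81.57694197238236
y dir 172.8761724097479
y dir 172.50028398080806
rim [[6.74018099e-01 3.45552185e-04]
 [6.60253501e-01 6.47038504e-02]
 [6.34961188e-01 2.46555936e-02]
 [6.98770818e-01 3.96956420e-02]] [0.6670009  0.03235016]
handle [0.6100223  0.04389878] [0.69753862 0.03901784]
0.1
```

{"name": "send_rows", "arguments": {"xyz": [[0, 0, 0], [0, 0, 0], [0, 0, 0], [0, 0, 0], [0, 0, 0], [0, 0, 0], [0, 0, 0], [0, 0, 0]], "angular": [[0, 0, -1], [0, 0, -1], [0, 0, -1], [0, 0, -1], [0, 0, -1], [0, 0, -1], [0, 0, -1], [0, 0, -1]], "gripper": [1, 1, 1, 1, 1, 1, 1, 1]}}

```text
time: 1.1
tool_pos: [0.2196, -0.5041, 0.2499]
orientation: [-2.428, -1.993, -0.001]
ft_force: [-0.4, -0.3, 0.0]
finger_gap: 0.0857
grasp_force: 0.0
```

{"name": "send_rows", "arguments": {"xyz": [[0, 0, 0], [0, 0, 0], [0, 0, 0], [0, 0, 0], [0, 0, 0], [0, 0, 0], [0, 0, 0], [0, 0, 0]], "angular": [[0, 0, -1], [0, 0, -1], [0, 0, -1], [0, 0, -1], [0, 0, -1], [0, 0, -1], [0, 0, -1], [0, 0, -1]], "gripper": [1, 1, 1, 1, 1, 1, 1, 1]}}

```text
time: 2.1
tool_pos: [0.2196, -0.5041, 0.2499]
orientation: [-1.233, -2.889, -0.001]
ft_force: [-0.6, -0.3, -0.0]
finger_gap: 0.0852
grasp_force: 0.0
```

```bash
cat >> h.py <<'E'
from scipy.spatial.transform import Rotation as Ro
def cur():
    s=env.state(); return s, s["tool_pos"], Ro.from_rotvec(s["orientation"])
def plan(p,R):
    s,p0,R0=cur(); d=R0.inv().apply(np.asarray(p)-p0)/.06; w=(R0.inv()*R).as_rotvec()/.12
    print("t",s["time"].__round__(2),"pos",p0.round(4),"units xyz",d.round(3),"ang",w.round(3)); return d,w
def Rd(yaw_y,tilt=0): # tool down; tool y at yaw_y (deg); then tilt (deg) so that tool z leans toward tool +y
    y=np.radians(yaw_y); Y=np.array([np.cos(y),np.sin(y),0]);Z=np.array([0,0,-1.]);t=np.radians(tilt)
    Z2=np.cos(t)*Z+np.sin(t)*Y; Y2=np.cos(t)*Y-np.sin(t)*Z
    return Ro.from_matrix(np.c_[np.cross(Y2,Z2),Y2,Z2])
E
python3 - <<'E'
from h import *
for n,px,z in [("jug",(475,262),0),("bowl",(424,292),0),("teapot",(198,181),0),("remote",(285,162),.018),("tin",(192,245),0),("case",(147,204),.042)]: print(n,ray("scene",px,z)[:2].round(3))
s,p,R=cur(); print(s["joint_positions"].round(3),R.as_matrix().round(3))
plan([.640,.032,.27],Rd(80))
E
```

```text
jug [0.618 0.459]
bowl [0.736 0.333]
teapot [ 0.491 -0.383]
remote [ 0.368 -0.131]
tin [ 0.725 -0.298]
case [ 0.644 -0.462]
[-1.313  0.259  0.021  1.334  0.    -0.506] [[-0.692  0.722 -0.   ]
 [ 0.722  0.692  0.001]
 [ 0.001  0.    -1.   ]]
t 2.1 pos [ 0.2196 -0.5041  0.2499] units xyz [ 1.605 11.241 -0.329] ang [ 5.000e-03 -5.000e-03 -5.269e+00]
```

{"name": "send_rows", "arguments": {"xyz": [[0.13, 0.94, -0.1], [0.13, 0.94, -0.1], [0.13, 0.94, -0.1], [0.13, 0.94, -0.1], [0.13, 0.94, -0.1], [0.13, 0.94, -0.1], [0.13, 0.94, -0.1], [0.13, 0.94, -0.1]], "angular": [[0, 0, 0], [0, 0, 0], [0, 0, 0], [0, 0, 0], [0, 0, 0], [0, 0, 0], [0, 0, 0], [0, 0, 0]], "gripper": [1, 1, 1, 1, 1, 1, 1, 1]}}

```text
time: 3.1
tool_pos: [0.5045, -0.1464, 0.2983]
orientation: [-1.239, -2.887, 0.0]
ft_force: [1.2, -0.9, 0.8]
finger_gap: 0.0854
grasp_force: 0.0
```

{"name": "send_rows", "arguments": {"xyz": [[0.13, 0.94, 0], [0.13, 0.94, 0], [0.13, 0.94, 0], [0.1, 0.9, 0], [0, 0, 0]], "angular": [[0, 0, 0], [0, 0, 0], [0, 0, 0], [0, 0, 0], [0, 0, 0]], "gripper": [1, 1, 1, 1, 1]}}

```text
time: 3.72
tool_pos: [0.6467, 0.0299, 0.2963]
orientation: [-1.233, -2.887, 0.0]
ft_force: [-0.6, -0.5, -0.0]
finger_gap: 0.0857
grasp_force: 0.0
```

{"name": "send_rows", "arguments": {"xyz": [[0, 0, 0], [0, 0, 0], [0, 0, 0], [0, 0, 0], [0, 0, 0], [0, 0, 0]], "angular": [[0, 0, -0.88], [0, 0, -0.88], [0, 0, -0.88], [0, 0, -0.88], [0, 0, -0.88], [0, 0, -0.88]], "gripper": [1, 1, 1, 1, 1, 1]}}

```text
time: 4.47
tool_pos: [0.6447, 0.026, 0.2982]
orientation: [-0.274, -3.129, 0.0]
ft_force: [-0.2, -0.4, -0.1]
finger_gap: 0.0854
grasp_force: 0.0
```

```bash
cat >> h.py <<'E'
def wray(s,px,z):
    i=env.camera_info("wrist");Tc=i["tool_from_camera"];R=Ro.from_rotvec(s["orientation"]).as_matrix()
    u,v=px;d=R@Tc[:3,:3]@np.array([(u-i["cx"])/i["fx"],-(v-i["cy"])/i["fy"],-1]);o=s["tool_pos"]+R@Tc[:3,3]
    return o+d*(z-o[2])/d[2]
E
python3 - <<'E'
from h import *
s,p,R=cur();im=env.read_camera("wrist");cv2.imwrite("pics/w1.png",im)
import pickle;pickle.dump(s,open("w1.pkl","wb"));print(s["joint_positions"].round(3));plan([.667,.032,.25],Rd(80))
E
```

```text
[-0.09   0.425  0.39   1.536 -0.     0.085]
t 4.53 pos [0.6447 0.026  0.2982] units xyz [-0.351  0.161  0.803] ang [-0.002 -0.005  0.041]
```

View pics/w1.png

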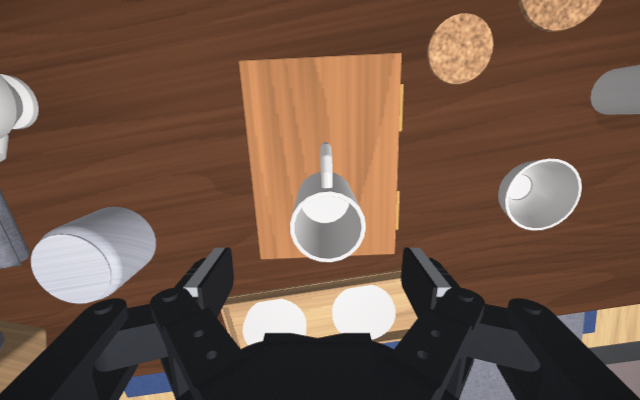

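The wrist view shows the mug rim centred near (328,226). The handle, at about (326,165), points along tool x, so the jaws already straddle the mug square to it. The lid edges are at u≈250 (lip) and 400 (hinge).

Run:
```python
from h import *
import pickle;s=pickle.load(open("w1.pkl","rb"))
E=np.array([wray(s,p,.192)[:2] for p in [(290,227),(366,227),(328,190),(328,262)]]);print(E,E[:2].mean(0),E.mean(0))
print("handle",wray(s,(326,148),.17)[:2])
print("lid",np.array([wray(s,p,.097)[:2] for p in [(239,61),(401,53),(396,254),(261,259)]]))
print("coaster small",wray(s,(461,48),.008)[:2])
c=E.mean(0);plan([c[0],c[1],.160],Rd(80))
```

```text
[[0.6590751  0.00075238]
 [0.67053375 0.06525013]
 [0.63239312 0.03838049]
 [0.69785827 0.02750644]] [0.66480443 0.03300125] [0.66496506 0.03297236]
handle [0.60043405 0.04277526]
lid [[ 0.50429759 -0.03027685]
 [ 0.52611269  0.13601291]
 [ 0.7529642   0.10847938]
 [ 0.73010639 -0.05974161]]
coaster small [0.52073932 0.2404039 ]
t 4.53 pos [0.6447 0.026  0.2982] units xyz [-0.316  0.172  2.303] ang [-0.002 -0.005  0.041]
```

{"name": "send_rows", "arguments": {"xyz": [[-0.32, 0.17, 0], [0, 0, 0.5], [0, 0, 0.5], [0, 0, 0.5], [0, 0, 0.4], [0, 0, 0.4], [0, 0, 0], [0, 0, 0]], "angular": [[0, 0, 0], [0, 0, 0], [0, 0, 0], [0, 0, 0], [0, 0, 0], [0, 0, 0], [0, 0, 0], [0, 0, 0]], "gripper": [1, 1, 1, 1, 1, 1, 1, 1]}}

```text
time: 5.52
tool_pos: [0.6661, 0.0331, 0.1613]
orientation: [0.28, 3.128, -0.0]
ft_force: [-0.4, -0.2, -0.5]
finger_gap: 0.0851
grasp_force: 0.0
```

{"name": "send_rows", "arguments": {"xyz": [[0, 0, 0], [0, 0, 0], [0, 0, 0], [0, 0, 0], [0, 0, 0], [0, 0, 0], [0, 0, 0], [0, 0, 0]], "angular": [[0, 0, 0], [0, 0, 0], [0, 0, 0], [0, 0, 0], [0, 0, 0], [0, 0, 0], [0, 0, 0], [0, 0, 0]], "gripper": [0.5, 0.5, 0.5, 0.5, 0.5, 0.5, 0.5, 0.5], "grip_force": 40}}

```text
time: 6.52
tool_pos: [0.6664, 0.0332, 0.1618]
orientation: [0.278, 3.127, -0.001]
ft_force: [-0.6, -1.2, 5.4]
finger_gap: 0.0641
grasp_force: 44.7
```

{"name": "send_rows", "arguments": {"xyz": [[0, 0, -0.3], [0, 0, -0.5], [0, 0, -0.5], [0, 0, -0.3], [0, 0, 0]], "angular": [[0, 0, 0], [0, 0, 0], [0, 0, 0], [0, 0, 0], [0, 0, 0]], "gripper": [0.5, 0.5, 0.5, 0.5, 0.5]}}

```text
time: 7.15
tool_pos: [0.6663, 0.0336, 0.2575]
orientation: [0.278, 3.127, 0.0]
ft_force: [0.4, -0.1, -3.1]
finger_gap: 0.0635
grasp_force: 45.7
```

Run:
```python
from h import *
s=env.state();print(s["finger_gap"],s["grasp_force"],s["ft_force"])
plan([.470,.371,.26],Rd(80))
i=env.read_camera("scene");cv2.imwrite("pics/s2.png",i[100:300,250:530])
```

```text
0.0635392073872459 45.66643311133703 [ 0.38816289 -0.0584417  -3.05114212]
t 7.15 pos [0.6663 0.0336 0.2575] units xyz [ 4.212  4.958 -0.049] ang [ 0.003  0.02  -0.022]
```

{"name": "send_rows", "arguments": {"xyz": [[0.3, 0.35, 0], [0.6, 0.7, 0], [0.6, 0.7, 0], [0.6, 0.7, 0], [0.6, 0.7, 0], [0.6, 0.7, 0], [0.6, 0.7, 0], [0.32, 0.41, 0]], "angular": [[0, 0, 0], [0, 0, 0], [0, 0, 0], [0, 0, 0], [0, 0, 0], [0, 0, 0], [0, 0, 0], [0, 0, 0]], "gripper": [0.5, 0.5, 0.5, 0.5, 0.5, 0.5, 0.5, 0.5]}}

```text
time: 8.2
tool_pos: [0.467, 0.373, 0.2549]
orientation: [-0.275, -3.128, 0.001]
ft_force: [-0.2, 0.6, -3.4]
finger_gap: 0.064
grasp_force: 45.5
```

{"name": "send_rows", "arguments": {"xyz": [[0, 0, 0.3], [0, 0, 0.6], [0, 0, 0.6], [0, 0, 0.6], [0, 0, 0.5], [0, 0, 0.2], [0, 0, 0], [0, 0, 0]], "angular": [[0, 0, 0], [0, 0, 0], [0, 0, 0], [0, 0, 0], [0, 0, 0], [0, 0, 0], [0, 0, 0], [0, 0, 0]], "gripper": [0.5, 0.5, 0.5, 0.5, 0.5, 0.5, 0.5, 0.5]}}

```text
time: 9.2
tool_pos: [0.4697, 0.3714, 0.0893]
orientation: [0.278, 3.128, 0.001]
ft_force: [-0.5, -0.3, -3.4]
finger_gap: 0.0634
grasp_force: 45.6
```

Run:
```python
from h import *
s=env.state();print(s["finger_gap"],s["grasp_force"],s["ft_force"])
plan([.469,.371,.0735],Rd(80))
i=env.read_camera("scene");cv2.imwrite("pics/s3.png",cv2.resize(i[120:290,350:530],None,fx=3,fy=3))
```

```text
0.06338213439189781 45.564998213401395 [-0.47512016 -0.33931665 -3.37155617]
t 9.2 pos [0.4697 0.3714 0.0893] units xyz [ 0.01  -0.009  0.264] ang [ 0.009  0.01  -0.023]
```

View pics/s3.png

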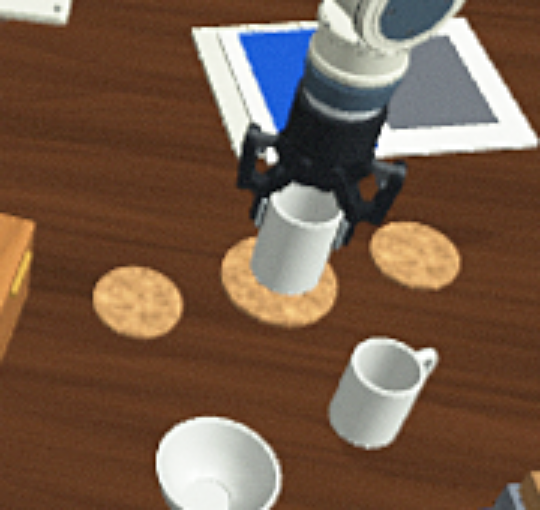

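The mug hangs upright over the middle of the coaster (crop about (285,280)), some 16 mm above it. I'll lower it and release.

{"name": "send_rows", "arguments": {"xyz": [[0, 0, 0.12], [0, 0, 0.1], [0, 0, 0.05], [0, 0, 0.02], [0, 0, 0]], "angular": [[0, 0, 0], [0, 0, 0], [0, 0, 0], [0, 0, 0], [0, 0, 0]], "gripper": [0.5, 0.5, 0.5, 0.5, 0.5]}}

```text
time: 9.88
tool_pos: [0.4689, 0.371, 0.0728]
orientation: [0.278, 3.128, 0.001]
ft_force: [-7.2, -5.2, 17.4]
finger_gap: 0.0637
grasp_force: 47.5
```

{"name": "send_rows", "arguments": {"xyz": [[0, 0, -0.01], [0, 0, 0], [0, 0, 0], [0, 0, 0], [0, 0, 0], [0, 0, 0], [0, 0, 0]], "angular": [[0, 0, 0], [0, 0, 0], [0, 0, 0], [0, 0, 0], [0, 0, 0], [0, 0, 0], [0, 0, 0]], "gripper": [0.5, 0.75, 1, 1, 1, 1, 1]}}

```text
time: 10.75
tool_pos: [0.4692, 0.3712, 0.0714]
orientation: [-0.278, -3.129, 0.0]
ft_force: [0.6, -0.1, 0.2]
finger_gap: 0.0855
grasp_force: 0.0
```

{"name": "send_rows", "arguments": {"xyz": [[0, 0, -0.3], [0, 0, -0.6], [0, 0, -0.9], [0, 0, -0.9], [0, 0, -0.6], [0, 0, -0.5], [0, 0, 0]], "angular": [[0, 0, 0], [0, 0, 0], [0, 0, 0], [0, 0, 0], [0, 0, 0], [0, 0, 0], [0, 0, 0]], "gripper": [1, 1, 1, 1, 1, 1, 1]}}

```text
time: 11.62
tool_pos: [0.4697, 0.3715, 0.3018]
orientation: [0.278, 3.126, 0.004]
ft_force: [1.2, 0.2, -0.1]
finger_gap: 0.0851
grasp_force: 0.0
```

Run:
```python
from h import *
i=env.read_camera("scene");cv2.imwrite("pics/s4.png",cv2.resize(i[120:290,350:530],None,fx=3,fy=3))
print(env.state()["joint_positions"].round(3)); plan([.57,-.17,.3],Rd(82))
```

```text
[0.529 0.336 0.257 1.49  0.    0.706]
t 11.68 pos [0.4694 0.3713 0.3   ] units xyz [-3.241e+00 -8.585e+00 -4.000e-03] ang [ 0.009  0.011 -0.313]
```

View pics/s4.png

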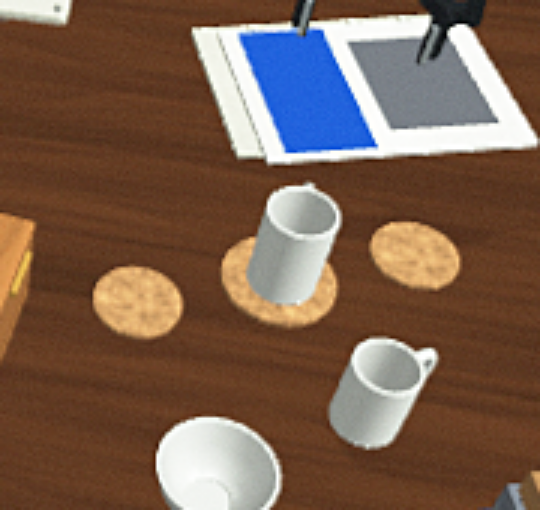

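The mug stands upright and released in the middle of the coaster (crop about (290,250)). Next is the lid. I'll go in from -y with closed fingers tilted 45° and lift under the lip.

```bash
cat >> h.py <<'E'
U=np.array([np.cos(np.radians(82.3)),np.sin(np.radians(82.3)),0]); LIP=np.array([.6185,-.0455,.085]); HINGE=LIP+.17*U
def tcp_for(corner,t=45,h=.0145,L=.019):
    t=np.radians(t); d=np.sin(t)*U-np.array([0,0,np.cos(t)]); n=np.cos(t)*U+np.array([0,0,np.sin(t)])
    return corner-h*n-L*d
E
python3 - <<'E'
from h import *
st=tcp_for(LIP-.06*U-[0,0,.019]);print(st)
plan([st[0],st[1],.30],Rd(82.3))
E
```

```text
[ 0.60728695 -0.12843348  0.06918198]
t 11.68 pos [0.4694 0.3713 0.3   ] units xyz [-3.730e+00 -7.793e+00 -3.000e-03] ang [ 0.009  0.011 -0.357]
```

{"name": "send_rows", "arguments": {"xyz": [[-0.2, -0.4, 0], [-0.4, -0.8, 0], [-0.4, -0.8, 0], [-0.4, -0.85, 0], [-0.4, -0.85, 0], [-0.4, -0.85, 0], [-0.4, -0.85, 0], [-0.4, -0.85, 0]], "angular": [[0, 0, 0], [0, 0, 0], [0, 0, 0], [0, 0, 0], [0, 0, 0], [0, 0, 0], [0, 0, 0], [0, 0, 0]], "gripper": [1, 1, 0, 0, 0, 0, 0, 0]}}

```text
time: 12.68
tool_pos: [0.5801, -0.0315, 0.2981]
orientation: [-0.278, -3.127, -0.0]
ft_force: [1.6, 0.9, 0.2]
finger_gap: 0.0003
grasp_force: 0.0
```

{"name": "send_rows", "arguments": {"xyz": [[-0.4, -0.8, 0], [-0.33, -0.74, 0], [0, 0, 0], [0, 0, 0], [0, 0, 0], [0, 0, 0], [0, 0, 0], [0, 0, 0]], "angular": [[0, 0, -0.36], [0, 0, 0], [-0.9, 0, 0], [-0.9, 0, 0], [-0.9, 0, 0], [-0.9, 0, 0], [0, 0, 0], [0, 0, 0]], "gripper": [0, 0, 0, 0, 0, 0, 0, 0]}}

```text
time: 13.68
tool_pos: [0.609, -0.1278, 0.2989]
orientation: [0.204, 3.036, 0.663]
ft_force: [0.6, 0.4, -0.2]
finger_gap: 0.0001
grasp_force: 0.0
```

Run:
```python
from h import *
s=env.state();print(s["joint_positions"].round(3),s["ft_force"].round(2),s["finger_gap"])
st=tcp_for(LIP-.06*U-[0,0,.019])
plan([st[0],st[1],.30],Rd(82.3,45))
```

```text
[-0.517  0.449  0.364  1.657  0.397 -0.418] [ 0.56  0.39 -0.16] 9.982115381852887e-05
t 13.68 pos [ 0.609  -0.1278  0.2989] units xyz [ 0.027 -0.005 -0.023] ang [-2.96e+00 -8.00e-03 -2.00e-03]
```

{"name": "send_rows", "arguments": {"xyz": [[0, 0, 0], [0, 0, 0], [0, 0, 0], [0, 0, 0], [0, 0, 0], [0, 0, 0]], "angular": [[-0.74, 0, 0], [-0.74, 0, 0], [-0.74, 0, 0], [-0.74, 0, 0], [0, 0, 0], [0, 0, 0]], "gripper": [0, 0, 0, 0, 0, 0]}}

```text
time: 14.42
tool_pos: [0.6091, -0.1272, 0.2998]
orientation: [0.189, 2.85, 1.179]
ft_force: [0.5, -0.4, -0.3]
finger_gap: -0.0004
grasp_force: 0.0
```

Run:
```python
from h import *
s=env.state();print(s["joint_positions"].round(3),s["ft_force"].round(2))
st=tcp_for(LIP-.06*U-[0,0,.019])
plan(st,Rd(82.3,45)); plan(st+[0,0,.05],Rd(82.3,45))
```

```text
[-0.628  0.552  0.382  1.843  0.671 -0.652] [ 0.48 -0.4  -0.26]
t 14.43 pos [ 0.6091 -0.1272  0.2998] units xyz [ 0.03  -2.733  2.704] ang [-0.009 -0.006  0.013]
t 14.43 pos [ 0.6091 -0.1272  0.2998] units xyz [ 0.03  -2.144  2.114] ang [-0.009 -0.006  0.013]
```

{"name": "send_rows", "arguments": {"xyz": [[0.03, -0.25, 0.25], [0, -0.5, 0.5], [0, -0.5, 0.5], [0, -0.5, 0.5], [0, -0.36, 0.36], [0, 0, 0]], "angular": [[0, 0, 0], [0, 0, 0], [0, 0, 0], [0, 0, 0], [0, 0, 0], [0, 0, 0]], "gripper": [0, 0, 0, 0, 0, 0]}}

```text
time: 15.18
tool_pos: [0.6069, -0.1262, 0.1196]
orientation: [0.191, 2.851, 1.183]
ft_force: [-0.3, 1.1, 2.3]
finger_gap: -0.0004
grasp_force: 0.0
```

Run:
```python
from h import *
s=env.state();print(s["joint_positions"].round(3),s["ft_force"].round(2))
st=tcp_for(LIP-.06*U-[0,0,.019])
plan(st,Rd(82.3,45))
a=env.read_camera("scene")[100:300,180:400];b=env.read_camera("wrist")
cv2.imwrite("pics/s5.png",np.vstack([cv2.resize(a,(440,400)),cv2.resize(b,(440,200))[:, :]]) if 0 else np.hstack([cv2.resize(a,(440,400)),cv2.resize(b[:,140:500],(360,400))]))
```

```text
[-0.629  0.644  0.077  1.451  0.671 -0.654] [-0.33  1.09  2.32]
t 15.18 pos [ 0.6069 -0.1262  0.1196] units xyz [-0.013 -0.62   0.568] ang [ 0.011 -0.023 -0.003]
```

View pics/s5.png

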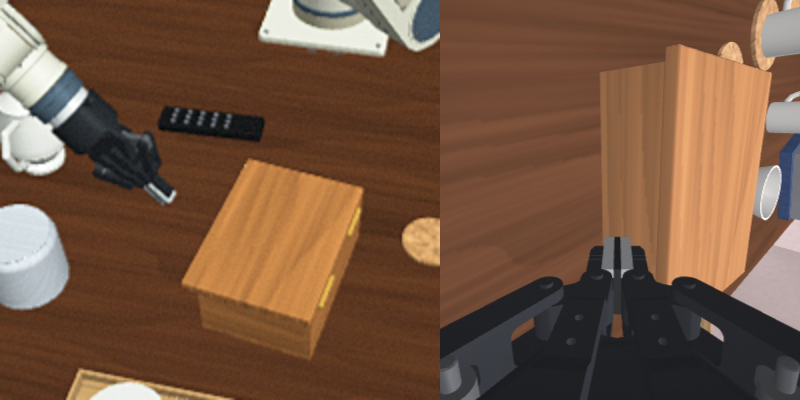

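The picture shows the closed fingertips in front of the lip, at about (165,195) in the left half, clear of the teapot and tin. I'll go down, then move in under the lip.

{"name": "send_rows", "arguments": {"xyz": [[0, -0.3, 0.28], [0, -0.32, 0.29], [0, 0, 0], [0, 0.25, 0.25], [0, 0.25, 0.25], [0, 0.2, 0.2], [0, 0.1, 0.1], [0, 0, 0]], "angular": [[0, 0, 0], [0, 0, 0], [0, 0, 0], [0, 0, 0], [0, 0, 0], [0, 0, 0], [0, 0, 0], [0, 0, 0]], "gripper": [0, 0, 0, 0, 0, 0, 0, 0]}}

```text
time: 16.27
tool_pos: [0.6161, -0.0611, 0.0704]
orientation: [0.189, 2.849, 1.183]
ft_force: [0.3, -0.1, -0.4]
finger_gap: 0.0002
grasp_force: 0.0
```

Run:
```python
from h import *
s=env.state();print(s["joint_positions"].round(3),s["ft_force"].round(2))
plan(tcp_for(LIP+.012*U-[0,0,.019]),Rd(82.3,45))
a=env.read_camera("scene")[120:280,200:376];b=env.read_camera("side")[130:290,230:406]
cv2.imwrite("pics/s6.png",np.hstack([cv2.resize(a,(400,364)),cv2.resize(b,(400,364))]))
```

```text
[-0.538  0.646 -0.056  1.245  0.709 -0.546] [ 0.3  -0.09 -0.36]
t 16.27 pos [ 0.6161 -0.0611  0.0704] units xyz [-0.004  0.034  0.063] ang [ 0.014 -0.008  0.012]
```

View pics/s6.png

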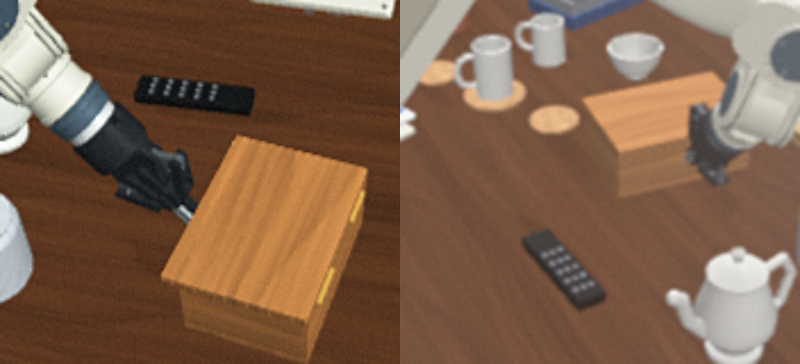

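The fingertips are under the lip, with the scene half showing them at about (185,212), and there is no contact force. Next I'll work out the arc.

Run:
```python
from h import *
s,p0,R0=cur(); r=.156
th=np.radians([4,10,17,24,31,38,45,52,59,66,73,80,86,91,95,98,100])
P=[tcp_for(HINGE+r*(-np.cos(t)*U+np.sin(t)*np.array([0,0,1]))) for t in th]
q=p0.copy()
for t,x in zip(th,P):
    d=(R0.inv().apply(x-q)/.06).round(2); d[0]=round(d[0],2); q=q+R0.apply(d*.06); print(round(np.degrees(t)),d)
```

```text
4 [-0.    0.43 -0.25]
10 [-0.    0.22 -0.17]
17 [-0.    0.27 -0.16]
24 [-0.    0.29 -0.14]
31 [-0.    0.3  -0.09]
38 [-0.    0.31 -0.06]
45 [-0.    0.32 -0.02]
52 [-0.    0.31  0.02]
59 [-0.    0.32  0.06]
66 [-0.   0.3  0.1]
73 [-0.    0.29  0.13]
80 [-0.    0.27  0.17]
86 [-0.    0.21  0.16]
91 [-0.    0.17  0.16]
95 [-0.    0.12  0.14]
98 [-0.    0.08  0.1 ]
100 [-0.    0.06  0.08]
```

{"name": "send_rows", "arguments": {"xyz": [[0, 0.21, -0.13], [0, 0.22, -0.12], [0, 0.22, -0.17], [0, 0.27, -0.16], [0, 0.29, -0.14], [0, 0.3, -0.09], [0, 0, 0]], "angular": [[0, 0, 0], [0, 0, 0], [0, 0, 0], [0, 0, 0], [0, 0, 0], [0, 0, 0], [0, 0, 0]], "gripper": [0, 0, 0, 0, 0, 0, 0]}}

```text
time: 17.25
tool_pos: [0.6204, -0.0319, 0.1702]
orientation: [0.188, 2.847, 1.181]
ft_force: [0.2, -2.9, -0.6]
finger_gap: -0.0004
grasp_force: 0.7
```

Run:
```python
from h import *
s=env.state();print(s["joint_positions"].round(3),s["ft_force"].round(2))
t=np.radians(31);plan(tcp_for(HINGE+.156*(-np.cos(t)*U+np.sin(t)*np.array([0,0,1]))),Rd(82.3,45))
a=env.read_camera("scene")[120:280,200:376];b=env.read_camera("side")[130:290,230:406]
cv2.imwrite("pics/s7.png",np.hstack([cv2.resize(a,(400,364)),cv2.resize(b,(400,364))]))
```

```text
[-0.494  0.542  0.035  1.403  0.725 -0.492] [ 0.16 -2.86 -0.6 ]
t 17.25 pos [ 0.6204 -0.0319  0.1702] units xyz [ 0.001 -0.033  0.006] ang [0.01  0.005 0.023]
```

View pics/s7.png

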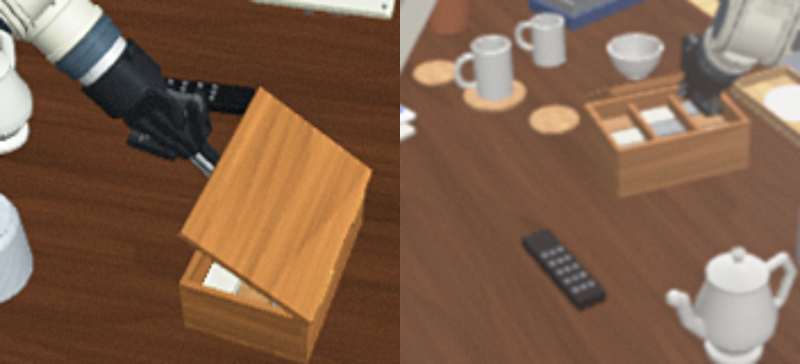

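The lid is rising, held by the fingers at about (205,165) in the left half, with about 3 N of force. Continuing the arc.

{"name": "send_rows", "arguments": {"xyz": [[0, 0.31, -0.06], [0, 0.32, -0.02], [0, 0.31, 0.02], [0, 0.32, 0.06], [0, 0.3, 0.1], [0, 0.29, 0.13], [0, 0.27, 0.17], [0, 0.21, 0.16]], "angular": [[0, 0, 0], [0, 0, 0], [0, 0, 0], [0, 0, 0], [0, 0, 0], [0, 0, 0], [0, 0, 0], [0, 0, 0]], "gripper": [0, 0, 0, 0, 0, 0, 0, 0]}}

```text
time: 18.35
tool_pos: [0.6365, 0.0902, 0.2445]
orientation: [0.19, 2.848, 1.183]
ft_force: [-0.2, 0.1, -0.6]
finger_gap: -0.0
grasp_force: 0.3
```

{"name": "send_rows", "arguments": {"xyz": [[0, 0.17, 0.16], [0, 0.12, 0.14], [0, 0.08, 0.1], [0, 0.06, 0.08], [0, 0, 0], [0, 0, 0], [0, 0, 0]], "angular": [[0, 0, 0], [0, 0, 0], [0, 0, 0], [0, 0, 0], [0, 0, 0], [0, 0, 0], [0, 0, 0]], "gripper": [0, 0, 0, 0, 0, 0, 0]}}

```text
time: 19.23
tool_pos: [0.6417, 0.1265, 0.2418]
orientation: [0.192, 2.848, 1.183]
ft_force: [0.8, -0.1, 0.6]
finger_gap: 0.0004
grasp_force: 0.0
```

Run:
```python
from h import *
s=env.state();print(s["joint_positions"].round(3),s["ft_force"].round(2))
t=np.radians(100);plan(tcp_for(HINGE+.156*(-np.cos(t)*U+np.sin(t)*np.array([0,0,1]))),Rd(82.3,45))
a=env.read_camera("scene")[120:280,224:400];b=env.read_camera("side")[110:270,230:406]
cv2.imwrite("pics/s8.png",np.hstack([cv2.resize(a,(400,364)),cv2.resize(b,(400,364))]))
```

```text
[-0.244  0.431  0.049  1.298  0.781 -0.154] [ 0.78 -0.06  0.59]
t 19.23 pos [0.6417 0.1265 0.2418] units xyz [-0.001 -0.002 -0.002] ang [ 0.015  0.001 -0.001]
```

View pics/s8.png

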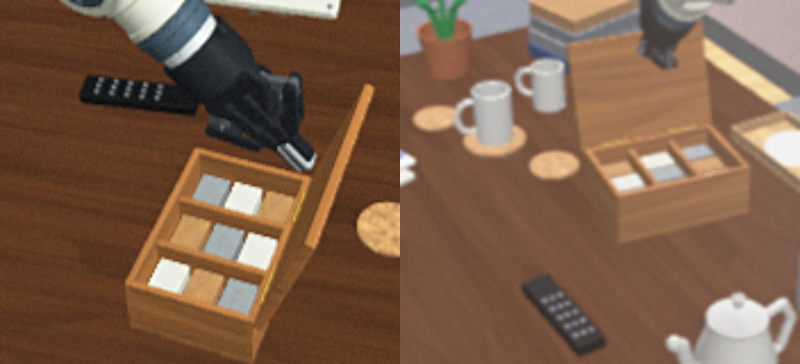

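The lid leans back past upright, clear of the fingertips at about (310,165), and the force is zero. I'll back away and hand in.

{"name": "send_rows", "arguments": {"xyz": [[0, -0.2, -0.3], [0, -0.2, -0.5], [0, -0.2, -0.5], [0, -0.1, -0.3], [0, 0, 0], [0, 0, 0], [0, 0, 0], [0, 0, 0]], "angular": [[0, 0, 0], [0, 0, 0], [0, 0, 0], [0, 0, 0], [0, 0, 0], [0, 0, 0], [0, 0, 0], [0, 0, 0]], "gripper": [0, 0, 0, 0, 0, 0, 0, 0]}}

```text
time: 20.32
tool_pos: [0.6284, 0.0308, 0.2797]
orientation: [0.19, 2.849, 1.183]
ft_force: [0.6, 0.7, -0.0]
finger_gap: 0.0003
grasp_force: 0.0
```

Run:
```python
from h import *
a=env.read_camera("scene")[100:300,224:530].astype(int);b=cv2.imread("pics/s8.png")
now=cv2.resize(a.astype(np.uint8)[20:180,0:176],(400,364)).astype(int)
print("lid region change",np.abs(now-b[:,:400].astype(int))[180:364,240:400].mean(), env.state()["ft_force"])
print(env.hand_in())
```

```text
lid region change 2.015455163043478 [ 0.37385519 -0.17706833  0.04818115]
the job is handed in; nothing more can be done
None
```

The job is handed in at about 20 s of the 58 s: the mug stands upright and released on the large coaster, and the lid stays open past upright by itself; the hand-in returned no verdict.

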